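# Unstack the magnet-gap parts into their storage nests

### The arm

A 7-joint arm with a two-finger parallel gripper is mounted at the origin on the work surface. World frame = base frame: x ahead of the robot, y to its left, z up, the work surface at z = 0. Lengths are in m, angles in rad, forces in N, time in s.
With the tool pointing down it reaches from about 0.4 to 0.85 m from the base axis. Payload 10.4 kg.
Tool frame: the origin (TCP) lies midway between the tips of the shut fingers; the grasp point (between the pads) lies 19 mm behind it (grip_point_offset is the distance from the TCP to the grasp point, in m); y points along the fingers, z is the direction in which the jaws open and shut, and the axes are right-handed (so a half turn about y gives the same grasp; the last joint's range is limited). The gripper opens to 85 mm and grips with 20 to 120 N. Pads are 22 mm wide; open, the fingers measure 114 mm over their backs; the gripper's body (76 mm by 85 mm) begins 54 mm behind the grasp point. The pads swing forward as they close: fully open they stand 13 mm farther back than shut.
Start: joints at [1.172, 0.332, -0.065, 1.46, 0.022, 1.35, -0.088], TCP at [0.229, -0.581, 0.231] pointing down, gripper open.
Joint ranges: [-2.6, 2.6], [-0.5, 2.12], [-1.47, 1.34], [0.16, 2.42], [-1.27, 4.41], [0.06, 2.06], [-2.6, 2.6]. Speed limits (rad/s): [2.22, 2.22, 2.79, 2.79, 3.14, 3.14, 3.14].

### API

Orientations are given as a unit quaternion [x, y, z, w].
In Python, from workcell import * gives the robot as it stands.
- The arm moves only by the tool send_rows, never from a script. Its argument "motion" is a list of rows, each a list of 7 numbers: the opening in per cent of the stroke, from 0 (shut) to 100 (fully open), then the shift along the tool's x, y, z in m, then the turn, a rotation vector about the tool's x, y, z in rad. In form: [[claw, tx, ty, tz, ax, ay, az], ...]. A call has 1 to 10 rows; each row is the pose to reach, as a shift and turn from the pose commanded when the call began, along the tool's axes at that moment; what a row does not reach only later rows make up. A row lasts 1/12 s, in which the tool goes at most 41.7 mm and 7.16 degrees, less where a joint would pass 70% of its speed; a pose out of reach is approached as far as the arm can. A call with a gripper value outside its range is refused whole. The fingers move at their own pace and stop on an object; "squeeze" is the grip in N (left out, the last holds). Time passes only in rows, so rows that repeat a pose let the fingers close. It gives the time, the measured TCP pose, the force and the opening at its end, in the units of the state.
- get_obs(): the state, without advancing time (a new reading comes with each control period).
- camera(name): name is "side" or "top" or "wrist"; returns a dict with "pixels" (420x560x3 uint8, red, green, blue), "range_z" (420x560 float32, m along the optical axis (not along the pixel's ray), 0 where there is no reading), "fovy" (degrees; the focal length in pixels is half the picture's height over the tangent of half this angle, whatever the lens; pixels are square), "cx", "cy" (the principal point, pixels), "view" (4x4, takes a point from world to camera coordinates); the wrist camera has in their place "T_tool_cam" (4x4, takes a point from camera to tool coordinates, whose origin is the TCP and whose axes are the tool frame's). Camera axes: x right, y down, z forward; pixel columns grow to the right and rows downward; lengths in m; the calibration is good to about 2 mm. A picture is of the moment at which its call begins: read the wrist's pose just before it.
- hand_in(): hands the job in, once; it reports no verdict.
The state is a dict: "clock": time; "joint_pos": joint angles; "joint_velocities": joint speeds; "tau": joint torques, N m; "position": TCP position; "ee_rot": TCP orientation; "ft_force": force on the tool from outside, world axes, zero at the start; "torque": the same for the moment, N m; "grip_width": opening from 0.0 (shut) to 1.0 (fully open).
Only numpy, scipy, OpenCV 4.12 (cv2) and the standard library are available. Lean on these libraries where they do the work, as an engineer would, in place of code of your own. Each camera call takes 0.05 s, during which the arm holds its last target.

### The job

Take the stack of magnet-gap parts on the dark stand apart, one part at a time from the top (white, yellow, red, then blue), and set each part down upright in the nest of its own colour, flat on the nest's floor inside the rim. Set the parts down rather than dropping or knocking them over, and leave the amber glass sample tube standing where it is.

Things in the scene. Friction and masses are not known exactly. Their poses are not given: they have to be found in the camera images.
- plug: white ceramic probe plug: an upright solid disc-shaped part, 26 mm diameter, 36 mm high, about 40 g, same width all the way up; origin at the centre of its underside, z up along its axis. At the start it sits on top of the stack, on the yellow centring ring.
- centring_ring: yellow centring ring (shallow blind bore in its top): an upright solid disc-shaped part, 38 mm diameter, 30 mm high, about 90 g, same width all the way up; origin at the centre of its underside, z up along its axis. At the start it sits third from below, on the red spacer; 6 mm of it shows all round the white plug.
- spacer: red spacer (shallow blind bore in its top): an upright solid disc-shaped part, 50 mm diameter, 30 mm high, about 130 g, same width all the way up; origin at the centre of its underside, z up along its axis. At the start it sits second from below, on the blue pole cap; 6 mm of it shows all round the yellow ring.
- pole_cap: blue pole cap (shallow blind bore in its top): an upright solid disc-shaped part, 62 mm diameter, 30 mm high, about 550 g, same width all the way up; origin at the centre of its underside, z up along its axis. At the start it sits at the bottom of the stack, on the dark stand; 6 mm of it shows all round the red spacer.
- stand: dark steel disc that the stack stands on: fixed, 82 mm diameter, 12 mm high, origin at the centre of its underside. The stack's parts sit on it one on another within a few mm of its centre, 138 mm high in all.
- nest_white: storage nest for the white plug: fixed black square plate 64 mm wide and 4 mm thick with a white round floor inside a raised white rim. Origin at the centre of the plate's underside, z up; the floor is at z = 4 mm, the rim's top at z = 8 mm, the rim is 46 mm across inside and 56 mm outside.
- nest_yellow: storage nest for the yellow centring ring: fixed black square plate 76 mm wide and 4 mm thick with a yellow round floor inside a raised yellow rim. Origin at the centre of the plate's underside, z up; the floor is at z = 4 mm, the rim's top at z = 8 mm, the rim is 58 mm across inside and 68 mm outside.
- nest_red: storage nest for the red spacer: fixed black square plate 88 mm wide and 4 mm thick with a red round floor inside a raised red rim. Origin at the centre of the plate's underside, z up; the floor is at z = 4 mm, the rim's top at z = 8 mm, the rim is 70 mm across inside and 80 mm outside.
- nest_blue: storage nest for the blue pole cap: fixed black square plate 100 mm wide and 4 mm thick with a blue round floor inside a raised blue rim. Origin at the centre of the plate's underside, z up; the floor is at z = 4 mm, the rim's top at z = 8 mm, the rim is 82 mm across inside and 92 mm outside.
- tube: amber glass sample tube standing loose on the table among the nests: 12 mm diameter, 70 mm high with its black foot (36 mm diameter, 12 mm high); origin at the centre of the foot's underside. To be left alone.
Things that resemble listed ones, but are neither listed nor needed, are in the scene too. There is more than one size of the spacer; the job needs the middle-sized.

How it is judged:
By the outcome, as a careful person would: the job done as asked, in the order asked, and still so for the second after the job is handed in, with the robot touching nothing.
It also fails if it takes over 128 s, if anything falls off the work surface, if the arm or the gripper's body presses on something with over 40 N, if the wrist force passes 120 N, or if a joint passes its speed limit or range.

## Working session

There is one attempt and no reset: what is moved stays moved. The work goes in short steps, Python scripts to look and compute and a tool call to move; the robot and the scene stay as the last step left them, time stands still between calls to the robot, and variables do not carry over. Pictures are saved under pics/ and viewed, and the job is handed in when it is done.

Besides the shell and the picture viewer there is one more tool, called after ">>>" by a JSON object that holds its "op" and its "data", one argument or row to a line. send_rows: Moves the arm, as the interface text tells. Its arguments: {"type":"object","properties":{"motion":{"type":"array"},"squeeze":{"type":"number"}},"required":["motion"]}

```bash
ls; mkdir -p pics; python3 - <<'E'
from workcell import *
import cv2,numpy as np
o=get_obs()
for k,v in o.items(): print(k,np.round(v,4))
for n in ("top","side"):
    c=camera(n); cv2.imwrite(f"pics/{n}0.png",c["pixels"][:,:,::-1]); print(n,c["fovy"],c["cx"],c["cy"],c["view"])
    np.savez(f"{n}0.npz",**c)
c=camera("wrist");print(c["T_tool_cam"],c["fovy"])
E
```

```text
pics
clock 0.0
joint_pos [ 1.1724  0.3329 -0.0647  1.4609  0.0216  1.3499 -0.0885]
joint_velocities [ 0.0008  0.0012  0.0012 -0.0001  0.002  -0.0015 -0.0011]
tau [-7.00000e-04 -6.25442e+01  4.85000e-02 -3.91609e+01  1.60000e-02
  9.80000e-03  0.00000e+00]
position [ 0.2292 -0.581   0.2305]
ee_rot [-0.1322  0.6952 -0.6942  0.132 ]
ft_force [ 0.3114  0.5422 -0.1458]
torque [-0.0287  0.0675 -0.0115]
grip_width 1.0029
top 54.32872164315851 280.5311348692408 206.78810228307424 [[-0.02628922 -0.999653    0.00165873 -0.00350131]
 [-0.98137626  0.02549265 -0.19039632  0.5742188 ]
 [ 0.19028797 -0.00663321 -0.98170591  0.79069703]
 [ 0.          0.          0.          1.        ]]
side 53.663651830674624 286.6850354932691 209.88193731177947 [[-0.77462113 -0.6323871   0.00697523  0.3981119 ]
 [-0.48807784  0.5907679  -0.64247436  0.33787554]
 [ 0.40217176 -0.50107868 -0.76627543  0.55397094]
 [ 0.          0.          0.          1.        ]]
[[-1.21487029e-03  9.49902348e-01  3.12544481e-01 -8.00298962e-02]
 [-4.42542979e-04 -3.12545192e-01  9.49902788e-01 -1.44590280e-01]
 [ 9.99999164e-01  1.01569431e-03  8.00074481e-04  4.44654049e-04]
 [ 0.00000000e+00  0.00000000e+00  0.00000000e+00  1.00000000e+00]] 66.38124347302474
```

View pics/top0.png

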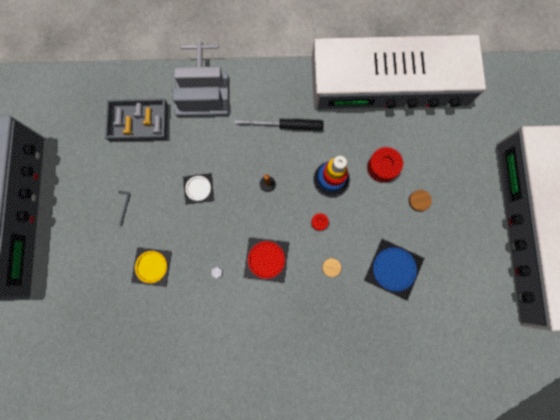

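View pics/side0.png

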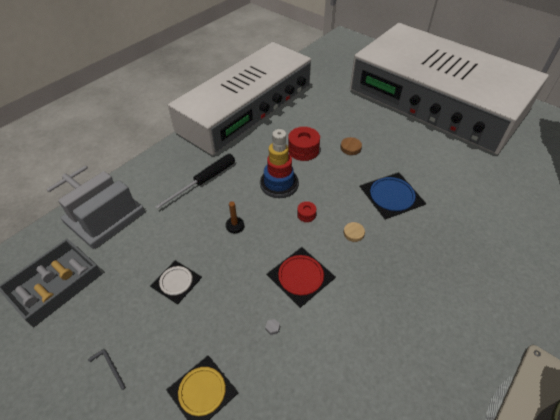

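The top view shows the stack at about (334,172). There are three red spacers: the one in the stack (335,175), a large one at (386,163) and a small one at (320,222). The nests are white (198,188), yellow (151,267), red (267,260) and blue (395,269), and the tube is at (268,183). The stack's red part is the middle-sized one. I'll confirm that by its diameter and an enlarged crop.

```bash
cat > h.py <<'E'
import numpy as np,cv2
def cloud(c,T=None):
    d=c["range_z"].astype(float);H,W=d.shape
    f=H/2/np.tan(np.radians(float(c["fovy"]))/2)
    v,u=np.mgrid[:H,:W]
    P=np.stack([(u-c["cx"])/f*d,(v-c["cy"])/f*d,d],-1)
    T=np.linalg.inv(c["view"]) if T is None else T
    P=P@T[:3,:3].T+T[:3,3]; P[d==0]=np.nan
    return P
def masks(c):
    h=cv2.cvtColor(c["pixels"],cv2.COLOR_RGB2HSV);H,S,V=[h[...,i].astype(int) for i in range(3)]
    return dict(white=(S<60)&(V>140),yellow=(H>18)&(H<33)&(S>180)&(V>110),red=((H<6)|(H>174))&(S>150)&(V>60),blue=(H>100)&(H<120)&(S>140)&(V>50))
def fitc(xy):
    from scipy.optimize import least_squares
    (cx,cy),r=cv2.minEnclosingCircle(xy.astype(np.float32)); return cx,cy,r
E
python3 - <<'E'
from h import *
for n in("top","side"):
    c=dict(np.load(n+"0.npz"));P=cloud(c)
    print(n,"table z",np.nanmedian(P[250:330,200:400,2] if n=="top" else P[330:400,300:400,2]))
    for k,m in masks(c).items():
        N,L,st,ce=cv2.connectedComponentsWithStats(m.astype(np.uint8))
        for i in range(1,N):
            if st[i,4]<60 or st[i,4]>4000: continue
            q=P[L==i]; q=q[np.isfinite(q[:,0])]
            if len(q)<20: continue
            zt=np.percentile(q[:,2],95)
            for nm,s in(("all",q),("topz",q[q[:,2]>zt-.004])):
                x,y,r=fitc(s[:,:2]); print(n,k,np.round(ce[i]),st[i,4],nm,"ctr %.4f %.4f r %.4f z95 %.4f zmed %.4f n%d"%(x,y,r,zt,np.median(s[:,2]),len(s)), "mean",np.round((np.percentile(s[:,:2],1,0)+np.percentile(s[:,:2],99,0))/2,4))
c=dict(np.load("top0.npz"));t=cv2.resize(c["pixels"][130:240,290:420,::-1],None,fx=3.5,fy=3.5,interpolation=2)
c=dict(np.load("side0.npz"));s=cv2.resize(c["pixels"][115:235,220:350,::-1],None,fx=3,fy=3,interpolation=2)
H=max(t.shape[0],s.shape[0]);im=np.zeros((H,t.shape[1]+s.shape[1],3),np.uint8)
im[:t.shape[0],:t.shape[1]]=t;im[:s.shape[0],t.shape[1]:]=s;im=cv2.resize(im,(800,int(H*800/im.shape[1])));cv2.imwrite("pics/crop0.png",im)
E
```

```text
top table z 0.0005655413463545589
top white [195.  93.] 423 all ctr 0.8152 0.1559 r 0.0471 z95 0.0827 zmed 0.0805 n417 mean [0.8188 0.1553]
top white [195.  93.] 423 topz ctr 0.8152 0.1559 r 0.0471 z95 0.0827 zmed 0.0806 n381 mean [0.8185 0.1553]
top white [  2. 144.] 353 all ctr 0.6791 0.5173 r 0.0782 z95 0.1284 zmed 0.1261 n350 mean [0.681  0.5214]
top white [  2. 144.] 353 topz ctr 0.6791 0.5173 r 0.0782 z95 0.1284 zmed 0.1264 n319 mean [0.6808 0.5213]
top white [340. 161.] 164 all ctr 0.6664 -0.1442 r 0.0384 z95 0.1402 zmed 0.1377 n163 mean [ 0.6653 -0.1466]
top white [340. 161.] 164 topz ctr 0.6430 -0.1331 r 0.0129 z95 0.1402 zmed 0.1383 n116 mean [ 0.6435 -0.1333]
top white [198. 188.] 505 all ctr 0.6306 0.1640 r 0.0292 z95 0.0095 zmed 0.0053 n497 mean [0.6307 0.163 ]
top white [198. 188.] 505 topz ctr 0.6305 0.1628 r 0.0283 z95 0.0095 zmed 0.0073 n231 mean [0.6311 0.1629]
top white [216. 272.] 115 all ctr 0.4466 0.1232 r 0.0135 z95 0.0132 zmed 0.0099 n114 mean [0.4463 0.1227]
top white [216. 272.] 115 topz ctr 0.4461 0.1208 r 0.0109 z95 0.0132 zmed 0.0110 n68 mean [0.4459 0.12
[... 2812 characters left out ...]
.0243 zmed 0.0229 n173 mean [ 0.5462 -0.1003]
side red [301. 275.] 1460 all ctr 0.4715 0.0139 r 0.0420 z95 0.0091 zmed 0.0051 n1451 mean [0.4698 0.0156]
side red [301. 275.] 1460 topz ctr 0.4700 0.0143 r 0.0409 z95 0.0091 zmed 0.0065 n721 mean [0.4701 0.0154]
side blue [276. 182.] 320 all ctr 0.6398 -0.1271 r 0.0299 z95 0.0432 zmed 0.0341 n319 mean [ 0.6402 -0.1207]
side blue [276. 182.] 320 topz ctr 0.6408 -0.1272 r 0.0291 z95 0.0432 zmed 0.0418 n113 mean [ 0.6409 -0.122 ]
side blue [392. 194.] 1186 all ctr 0.4430 -0.2576 r 0.0471 z95 0.0089 zmed 0.0048 n1178 mean [ 0.4427 -0.2571]
side blue [392. 194.] 1186 topz ctr 0.4430 -0.2576 r 0.0471 z95 0.0089 zmed 0.0062 n567 mean [ 0.4431 -0.2572]
```

View pics/crop0.png

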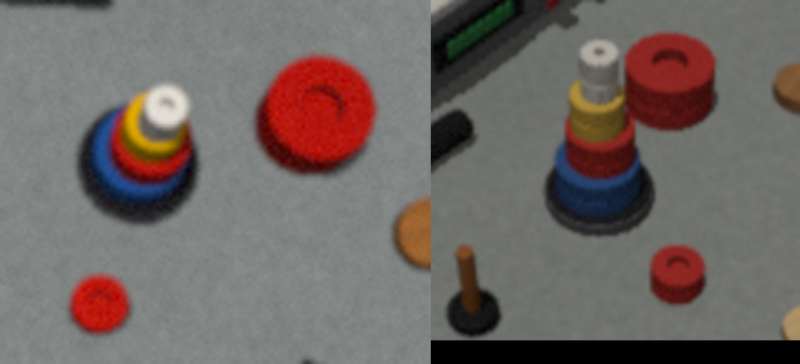

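The enlarged crop shows the stack's red part between yellow and blue, at (600,145) in the side crop. Its radius is about 25 mm, against about 34 mm for the large loose one and 18 mm for the small one, so the one in the stack is the middle size. Next, the tool axes and the tube position.

```bash
python3 - <<'E'
from h import *
from workcell import *
from scipy.spatial.transform import Rotation as R
o=get_obs();Rm=R.from_quat(o["ee_rot"]).as_matrix();print(np.round(Rm,3), o["position"])
# target: rotate about world z by +a
xt=Rm[:2,0];print("tool x heading deg",np.degrees(np.arctan2(xt[1],xt[0])),"tool z heading",np.degrees(np.arctan2(Rm[1,2],Rm[0,2])),"tcp heading",np.degrees(np.arctan2(o["position"][1],o["position"][0])))
for n,(u,v) in(("top",(268,183)),("side",(234,218))):
    c=dict(np.load(n+"0.npz"));P=cloud(c)
    q=P[v-20:v+20,u-15:u+15].reshape(-1,3);q=q[np.isfinite(q[:,0])]
    for lo,hi in((.006,.014),(.05,.075)):
        s=q[(q[:,2]>lo)&(q[:,2]<hi)]; print(n,lo,len(s),s.mean(0) if len(s) else 0)
c=dict(np.load("top0.npz"));P=cloud(c)
# obstacles taller than 40mm in x .4-.9, y -.45...4
for r,cc in((100,400),(104,330),(95,200),(75,200),(60,400),(180,510),(200,35)): print((cc,r),np.round(P[r,cc],3))
E
```

```text
[[-0.93  -0.     0.367]
 [-0.367  0.001 -0.93 ]
 [ 0.    -1.    -0.001]] [ 0.22928596 -0.58114417  0.23071237]
tool x heading deg -158.47027532092963 tool z heading -68.47027805719515 tcp heading -68.46866820964824
top 0.006 135 [0.633449   0.00833074 0.01161185]
top 0.05 38 [0.63491715 0.00922335 0.06586554]
side 0.006 189 [0.63360256 0.01187859 0.01162509]
side 0.05 69 [0.63474189 0.01058382 0.06322678]
(400, 100) [ 0.806 -0.287  0.05 ]
(330, 104) [ 0.805 -0.134  0.042]
(200, 95) [0.815 0.146 0.08 ]
(200, 75) [0.866 0.148 0.071]
(400, 60) [ 0.881 -0.282  0.087]
(510, 180) [ 0.62  -0.504  0.05 ]
(35, 200) [0.607 0.504 0.031]
```

Pointing the tool straight at +x makes the moves simple: world dx = tz, dy = −tx, dz = −ty. I'll rotate by −1.195 about tool y while moving halfway.

>>> {"op": "send_rows", "data": {
  "motion": [
    [100,-0.02,0,-0.01,0,-0.119,0],
    [100,-0.05,0,-0.02,0,-0.239,0],
    [100,-0.08,0,-0.035,0,-0.358,0],
    [100,-0.11,0,-0.05,0,-0.478,0],
    [100,-0.14,0,-0.065,0,-0.597,0],
    [100,-0.17,0,-0.08,0,-0.717,0],
    [100,-0.2,0,-0.095,0,-0.836,0],
    [100,-0.23,0,-0.11,0,-0.956,0],
    [100,-0.26,0,-0.12,0,-1.075,0],
    [100,-0.27,0,-0.13,0,-1.195,0]
  ],
  "squeeze": 40
}}

```text
clock: 0.98
position: [0.4364, -0.3575, 0.2312]
ee_rot: [-0.502, 0.497, -0.497, 0.503]
ft_force: [0.5, 0.2, -0.1]
grip_width: 1.003
```

>>> {"op": "send_rows", "data": {
  "motion": [
    [100,-0.015,0,0.015,0,0,0],
    [100,-0.04,0,0.037,0,0,0],
    [100,-0.07,0,0.065,0,0,0],
    [100,-0.1,0,0.093,0,0,0],
    [100,-0.13,0,0.12,0,0,0],
    [100,-0.16,0,0.148,0,0,0],
    [100,-0.19,0,0.176,0,0,0],
    [100,-0.21,0,0.195,0,0,0],
    [100,-0.224,0,0.207,0,0,0],
    [100,-0.224,0,0.207,0,0,0]
  ]
}}

```text
clock: 1.82
position: [0.6417, -0.1319, 0.2305]
ee_rot: [-0.501, 0.499, -0.498, 0.502]
ft_force: [0.2, 0.9, -0.6]
grip_width: 0.999
```

```bash
cat >> h.py <<'E'
def wristcloud():
    from workcell import get_obs,camera
    from scipy.spatial.transform import Rotation as R
    o=get_obs();c=camera("wrist");T=np.eye(4);T[:3,:3]=R.from_quat(o["ee_rot"]).as_matrix();T[:3,3]=o["position"]
    return o,c,cloud(c,T@c["T_tool_cam"])
def report(c,P,name,keys=("white","yellow","red","blue")):
    cv2.imwrite(f"pics/{name}.png",c["pixels"][:,:,::-1])
    for k,m in masks(c).items():
        if k not in keys: continue
        N,L,st,ce=cv2.connectedComponentsWithStats(m.astype(np.uint8))
        for i in range(1,N):
            if st[i,4]<100: continue
            q=P[L==i]; q=q[np.isfinite(q[:,0])]
            if len(q)<50: continue
            zt=np.percentile(q[:,2],97); s=q[q[:,2]>zt-.004]
            x,y,r=fitc(s[:,:2]); print(k,np.round(ce[i]),st[i,4],"ctr %.4f %.4f r %.4f z %.4f"%(x,y,r,np.median(s[:,2])))
E
python3 - <<'E'
from h import *
o,c,P=wristcloud(); print(o["position"],o["ee_rot"],o["joint_pos"]); report(c,P,"w1")
E
```

```text
[ 0.64166508 -0.13194719  0.23047683] [-0.50088099  0.49921188 -0.49762554  0.50226941] [ 5.01563893e-01  4.47520470e-01 -5.12586251e-01  1.35102735e+00
  2.14099635e-01  1.39862485e+00  1.07546667e-03]
white [271. 142.] 116148 ctr 0.6350 -0.1381 r 0.3479 z 0.0019
white [506. 257.] 19602 ctr 0.8167 -0.2217 r 0.1583 z 0.0880
white [278. 214.] 677 ctr 0.6434 -0.1337 r 0.0130 z 0.1398
white [ 51. 325.] 4357 ctr 0.3384 -0.3743 r 0.1148 z 0.0019
white [ 96. 408.] 399 ctr 0.3664 -0.4930 r 0.0318 z 0.0020
white [455. 411.] 610 ctr 0.7923 -0.2753 r 0.1595 z 0.0881
red [109.  37.] 5087 ctr 0.4698 0.0140 r 0.0408 z 0.0076
red [191. 153.] 1011 ctr 0.5483 -0.1026 r 0.0187 z 0.0244
red [274. 181.] 620 ctr 0.6438 -0.1346 r 0.0250 z 0.0739
red [298. 276.] 3186 ctr 0.6692 -0.2491 r 0.0356 z 0.0448
blue [279. 168.] 789 ctr 0.6446 -0.1318 r 0.0309 z 0.0439
blue [119. 271.] 3346 ctr 0.4946 -0.2043 r 0.1216 z 0.0074
```

View pics/w1.png

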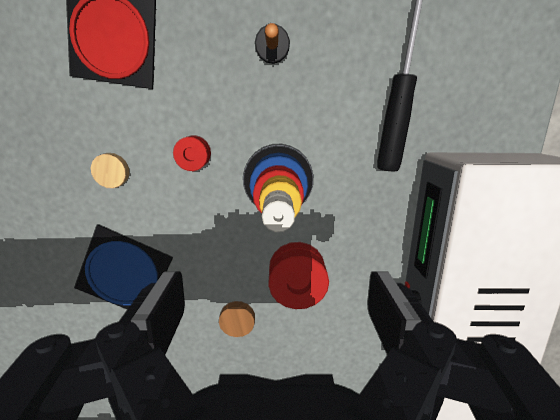

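Wrist view: the white plug is at (278,214), world (0.6434, −0.1337), between the open fingers. No obstruction on either side. Descending.

>>> {"op": "send_rows", "data": {
  "motion": [
    [100,0.001,0.01,0.001,0,0,0],
    [100,0.001,0.03,0.001,0,0,0],
    [100,0.001,0.05,0.001,0,0,0],
    [100,0.001,0.07,0.001,0,0,0],
    [100,0.001,0.09,0.001,0,0,0],
    [100,0.001,0.105,0.001,0,0,0],
    [100,0.001,0.115,0.001,0,0,0],
    [100,0.001,0.122,0.001,0,0,0],
    [100,0.001,0.122,0.001,0,0,0],
    [100,0.001,0.122,0.001,0,0,0]
  ]
}}

```text
clock: 2.7
position: [0.6408, -0.139, 0.1097]
ee_rot: [0.5, -0.5, 0.5, -0.5]
ft_force: [-0.2, -0.4, 0.0]
grip_width: 1.0
```

```bash
python3 - <<'E'
from h import *
o,c,P=wristcloud(); print(o["position"],o["ee_rot"],o["ft_force"]); report(c,P,"w2",("blue",))
E
```

```text
[ 0.64083713 -0.13895617  0.1096736 ] [ 0.49982484 -0.50001329  0.50032811 -0.49983359] [-0.15616927 -0.41915804  0.04565031]
blue [281. 188.] 1921 ctr 0.6444 -0.1319 r 0.0308 z 0.0439
blue [ 56. 317.] 3931 ctr 0.4938 -0.2018 r 0.1184 z 0.0072
```

View pics/w2.png

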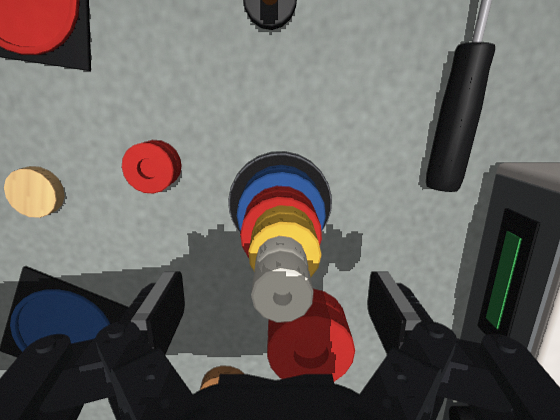

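The plug top at (282,292) is centred between the fingers to within a few mm. The tool drifted −5 mm in y, so I'll correct that and then close.

>>> {"op": "send_rows", "data": {
  "motion": [
    [100,-0.002,0.001,0.001,0,0,0],
    [100,-0.005,0.002,0.0025,0,0,0],
    [100,-0.005,0.002,0.0025,0,0,0],
    [100,-0.005,0.002,0.0025,0,0,0]
  ]
}}

```text
clock: 3.08
position: [0.6436, -0.1328, 0.1076]
ee_rot: [-0.5, 0.5, -0.5, 0.5]
ft_force: [-0.5, 0.2, 0.0]
grip_width: 1.0
```

>>> {"op": "send_rows", "data": {
  "motion": [
    [60,0,0,0,0,0,0],
    [50,0,0,0,0,0,0],
    [40,0,0,0,0,0,0],
    [35,0,0,0,0,0,0],
    [30,0,0,0,0,0,0],
    [25,0,0,0,0,0,0],
    [10,0,0,0,0,0,0],
    [10,0,0,0,0,0,0],
    [10,0,0,0,0,0,0],
    [10,0,0,0,0,0,0]
  ],
  "squeeze": 30
}}

```text
clock: 3.92
position: [0.6434, -0.1334, 0.1074]
ee_rot: [0.5, -0.5, 0.5, -0.5]
ft_force: [0.4, 0.3, 0.6]
grip_width: 0.297
```

```bash
python3 - <<'E'
from h import *
o,c,P=wristcloud(); print(o["position"],o["ee_rot"],o["ft_force"],o["grip_width"]); report(c,P,"w3",("blue","yellow"))
E
```

```text
[ 0.64343591 -0.13340451  0.10742434] [ 0.4999878  -0.49988986  0.50008555 -0.50003677] [0.43584283 0.3151754  0.61444737] 0.2972703939589362
blue [278. 196.] 2014 ctr 0.6444 -0.1319 r 0.0310 z 0.0439
blue [ 55. 334.] 5845 ctr 0.4962 -0.2003 r 0.1252 z 0.0071
```

View pics/w3.png

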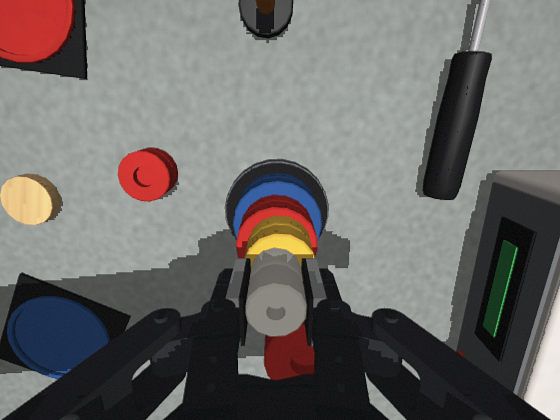

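The opening of 0.297 corresponds to a 25–26 mm width, so the plug is gripped. Lifting gently.

>>> {"op": "send_rows", "data": {
  "motion": [
    [10,0,-0.003,0,0,0,0],
    [10,0,-0.01,0,0,0,0],
    [10,0,-0.025,0,0,0,0],
    [10,0,-0.04,0,0,0,0],
    [10,0,-0.05,0,0,0,0],
    [10,0,-0.055,0,0,0,0],
    [10,0,-0.055,0,0,0,0]
  ]
}}

```text
clock: 4.55
position: [0.6439, -0.1334, 0.1638]
ee_rot: [0.5, -0.499, 0.501, -0.5]
ft_force: [0.5, 0.2, -1.2]
grip_width: 0.297
```

```bash
python3 - <<'E'
from h import *
from workcell import *
c=camera("side");P=cloud(c);report(c,P,"s4");print(get_obs()["ft_force"])
cv2.imwrite("pics/s4.png",cv2.resize(c["pixels"][60:240,180:420,::-1],None,fx=3,fy=3))
E
```

```text
white [456.  69.] 8172 ctr 0.5189 -0.6161 r 0.2244 z 0.1058
white [204.  96.] 3855 ctr 0.8348 -0.2416 r 0.1731 z 0.0863
white [ 75. 114.] 500 ctr 2.2497 -0.3393 r 0.1408 z -0.7437
white [114. 155.] 569 ctr 1.4010 -0.1417 r 0.5780 z -0.7451
white [ 48. 171.] 1208 ctr 1.5535 0.0675 r 0.6177 z -0.7437
white [ 76. 193.] 196 ctr 0.8713 0.1676 r 0.0351 z 0.0706
white [175. 280.] 680 ctr 0.6310 0.1625 r 0.0278 z 0.0076
white [522. 392.] 1282 ctr 0.1121 -0.0318 r 0.0584 z 0.0125
red [298. 150.] 1174 ctr 0.6419 -0.1337 r 0.0251 z 0.0715
red [306. 211.] 301 ctr 0.5475 -0.1004 r 0.0187 z 0.0227
red [301. 275.] 1464 ctr 0.4708 0.0149 r 0.0415 z 0.0070
blue [277. 182.] 338 ctr 0.6416 -0.1279 r 0.0290 z 0.0420
blue [392. 193.] 1110 ctr 0.4431 -0.2576 r 0.0460 z 0.0065
[-0.12339542  0.19205119 -0.67647675]
```

View pics/s4.png

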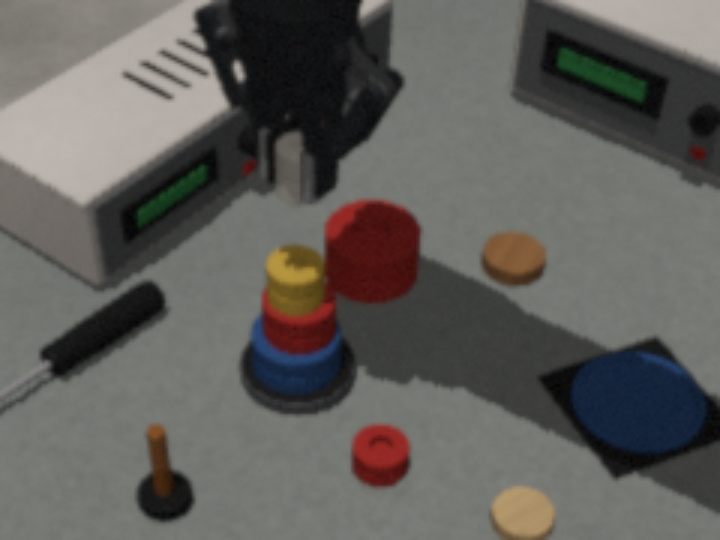

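The plug at (293,165) hangs upright in the jaws and the yellow ring stayed on the stack. Moving to the white nest.

>>> {"op": "send_rows", "data": {
  "motion": [
    [10,-0.01,0,0,0,0,0],
    [10,-0.03,0,-0.002,0,0,0],
    [10,-0.06,0,-0.003,0,0,0],
    [10,-0.095,0,-0.005,0,0,0],
    [10,-0.13,0,-0.006,0,0,0],
    [10,-0.165,0,-0.008,0,0,0],
    [10,-0.2,0,-0.009,0,0,0],
    [10,-0.235,0,-0.01,0,0,0],
    [10,-0.265,0,-0.012,0,0,0],
    [10,-0.285,0,-0.013,0,0,0]
  ]
}}

```text
clock: 5.43
position: [0.6285, 0.1567, 0.1614]
ee_rot: [0.501, -0.5, 0.498, -0.501]
ft_force: [-0.9, -0.6, -1.1]
grip_width: 0.295
```

>>> {"op": "send_rows", "data": {
  "motion": [
    [10,-0.008,0,0,0,0,0],
    [10,-0.011,0,0,0,0,0],
    [10,-0.011,0,0,0,0,0],
    [10,-0.011,0,0,0,0,0]
  ]
}}

```text
clock: 5.77
position: [0.6307, 0.1608, 0.1618]
ee_rot: [0.5, -0.5, 0.501, -0.499]
ft_force: [0.2, -0.3, 0.2]
grip_width: 0.295
```

>>> {"op": "send_rows", "data": {
  "motion": [
    [10,-0.001,0.008,0,0,0,0],
    [10,-0.002,0.025,0,0,0,0],
    [10,-0.002,0.045,0,0,0,0],
    [10,-0.002,0.065,0,0,0,0],
    [10,-0.002,0.085,0,0,0,0],
    [10,-0.002,0.105,0,0,0,0],
    [10,-0.002,0.12,0,0,0,0],
    [10,-0.002,0.132,0,0,0,0],
    [10,-0.002,0.14,0,0,0,0],
    [10,-0.002,0.142,0,0,0,0]
  ]
}}

```text
clock: 6.6
position: [0.6299, 0.164, 0.0189]
ee_rot: [-0.5, 0.5, -0.5, 0.499]
ft_force: [0.5, 0.2, 0.1]
grip_width: 0.295
```

>>> {"op": "send_rows", "data": {
  "motion": [
    [10,0,0.001,0,0,0,0],
    [10,0,0.002,0,0,0,0],
    [10,0,0.003,0,0,0,0],
    [10,0,0.003,0,0,0,0]
  ]
}}

```text
clock: 6.93
position: [0.6307, 0.1647, 0.0179]
ee_rot: [-0.5, 0.5, -0.5, 0.5]
ft_force: [-0.2, -1.2, -1.0]
grip_width: 0.293
```

>>> {"op": "send_rows", "data": {
  "motion": [
    [10,0,0.001,0,0,0,0],
    [10,0,0.002,0,0,0,0],
    [10,0,0.003,0,0,0,0],
    [10,0,0.004,0,0,0,0],
    [10,0,0.005,0,0,0,0],
    [10,0,0.006,0,0,0,0],
    [10,0,0.007,0,0,0,0],
    [10,0,0.007,0,0,0,0],
    [10,0,0.007,0,0,0,0]
  ]
}}

```text
clock: 7.68
position: [0.6303, 0.1646, 0.0102]
ee_rot: [0.5, -0.5, 0.5, -0.5]
ft_force: [-0.3, 0.1, -0.7]
grip_width: 0.293
```

```bash
python3 - <<'E'
from h import *
o,c,P=wristcloud(); print(o["position"],o["ft_force"]);cv2.imwrite("pics/w5.png",c["pixels"][:,:,::-1])
from workcell import *
c=camera("side");P=cloud(c)
cv2.imwrite("pics/s5.png",cv2.resize(c["pixels"][180:330,80:280,::-1],None,fx=3,fy=3))
E
```

```text
[0.63031199 0.16462711 0.01021889] [-0.30988865  0.131339   -0.6606322 ]
```

View pics/s5.png

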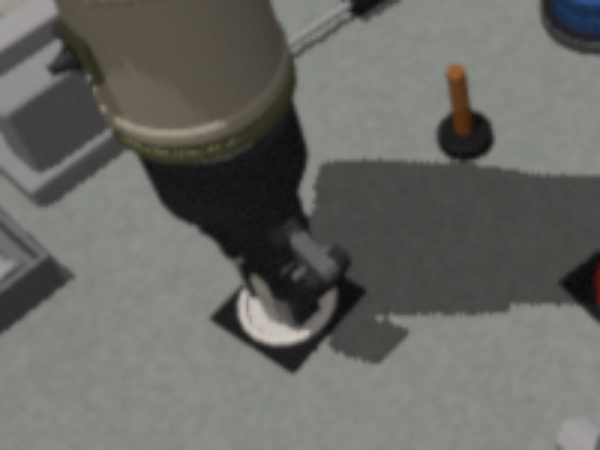

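View pics/w5.png

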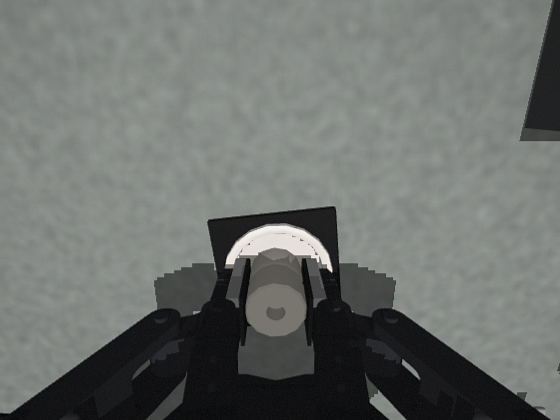

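The plug is inside the white rim and no contact force shows yet. Creeping down in small steps until it touches.

>>> {"op": "send_rows", "data": {
  "motion": [
    [10,0,0.0005,0,0,0,0],
    [10,0,0.001,0,0,0,0],
    [10,0,0.001,0,0,0,0],
    [10,0,0.001,0,0,0,0]
  ]
}}

```text
clock: 8.12
position: [0.6304, 0.1646, 0.0094]
ee_rot: [-0.5, 0.5, -0.5, 0.5]
ft_force: [-0.6, -0.6, 1.5]
grip_width: 0.295
```

>>> {"op": "send_rows", "data": {
  "motion": [
    [10,0,0.0005,0,0,0,0],
    [10,0,0.0005,0,0,0,0],
    [10,0,0.0005,0,0,0,0]
  ]
}}

```text
clock: 8.37
position: [0.6304, 0.1647, 0.0094]
ee_rot: [0.5, -0.5, 0.5, -0.5]
ft_force: [-2.7, -1.4, 5.2]
grip_width: 0.298
```

Contact is at 5 N with the TCP at 9.4 mm, which matches the expected height. Opening slowly.

>>> {"op": "send_rows", "data": {
  "motion": [
    [32,0,0,0,0,0,0],
    [36,0,0,0,0,0,0],
    [42,0,0,0,0,0,0],
    [48,0,0,0,0,0,0],
    [52,0,0,0,0,0,0],
    [55,0,0,0,0,0,0],
    [55,0,-0.005,0,0,0,0],
    [55,0,-0.02,0,0,0,0],
    [55,0,-0.04,0,0,0,0],
    [55,0,-0.06,0,0,0,0]
  ]
}}

```text
clock: 9.2
position: [0.6303, 0.1648, 0.0705]
ee_rot: [-0.5, 0.5, -0.5, 0.5]
ft_force: [1.0, -0.4, -0.4]
grip_width: 0.546
```

>>> {"op": "send_rows", "data": {
  "motion": [
    [60,0,-0.02,0,0,0,0],
    [70,0,-0.05,0,0,0,0],
    [80,0,-0.08,0,0,0,0],
    [90,0,-0.1,0,0,0,0],
    [90,0,-0.12,0,0,0,0],
    [90,0,-0.13,0,0,0,0],
    [90,0,-0.13,0,0,0,0]
  ]
}}

```text
clock: 9.78
position: [0.6314, 0.1653, 0.2025]
ee_rot: [-0.499, 0.499, -0.501, 0.502]
ft_force: [0.5, 0.6, -0.6]
grip_width: 0.899
```

```bash
python3 - <<'E'
from h import *
o,c,P=wristcloud(); print(o["position"],o["ee_rot"],o["ft_force"]);report(c,P,"w6",("white",))
from workcell import *
c=camera("top");P=cloud(c);report(c,P,"t6",("yellow",))
E
```

```text
[0.63141927 0.16525212 0.20245169] [-0.49851866  0.49906875 -0.50089638  0.50151006] [ 0.53642116  0.62894606 -0.5587512 ]
white [271. 189.] 116133 ctr 0.8478 0.1543 r 0.0627 z 0.0811
white [240.   8.] 803 ctr 0.5907 0.3360 r 0.0337 z 0.0019
white [474.  43.] 294 ctr 0.8015 0.3000 r 0.0066 z 0.0252
white [510.  70.] 319 ctr 0.8641 0.2790 r 0.0165 z 0.0020
white [541.  70.] 296 ctr 0.8957 0.2808 r 0.0180 z 0.0020
white [555.  93.] 106 ctr 0.9147 0.2546 r 0.0109 z 0.0020
white [428.  94.] 386 ctr 0.7614 0.2561 r 0.0067 z 0.0252
white [ 15. 108.] 248 ctr 0.3643 0.2379 r 0.0212 z 0.0019
white [481. 155.] 1268 ctr 0.8496 0.1557 r 0.0746 z 0.0220
white [275. 186.] 1836 ctr 0.6306 0.1641 r 0.0129 z 0.0419
white [  8. 318.] 102 ctr 0.2975 -0.0141 r 0.0200 z 0.0018
white [124. 410.] 133 ctr 0.4127 -0.1623 r 0.0233 z 0.0020
yellow [336. 167.] 281 ctr 0.6440 -0.1317 r 0.0184 z 0.1024
```

View pics/w6.png

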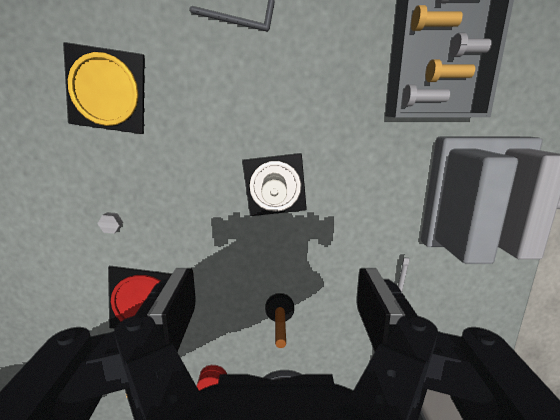

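The white plug stands upright at (275,186) inside the white rim, centred within about 1 mm, and the tube at (280,320) still stands. Going back for the yellow ring at (0.644, −0.132).

>>> {"op": "send_rows", "data": {
  "motion": [
    [90,0.012,0,0,0,0,0],
    [90,0.04,0,0.002,0,0,0],
    [90,0.078,0,0.004,0,0,0],
    [90,0.116,0,0.006,0,0,0],
    [90,0.154,0,0.007,0,0,0],
    [90,0.19,0,0.008,0,0,0],
    [90,0.225,0,0.01,0,0,0],
    [90,0.255,0,0.011,0,0,0],
    [90,0.28,0,0.012,0,0,0],
    [90,0.292,0,0.012,0,0,0]
  ]
}}

```text
clock: 10.72
position: [0.641, -0.1332, 0.197]
ee_rot: [-0.5, 0.502, -0.501, 0.498]
ft_force: [0.1, -0.8, 0.6]
grip_width: 0.896
```

>>> {"op": "send_rows", "data": {
  "motion": [
    [90,0.005,0,0,0,0,0],
    [90,0.005,0,0,0,0,0],
    [90,0.005,0,0,0,0,0],
    [90,0.005,0,0,0,0,0]
  ]
}}

```text
clock: 11.05
position: [0.6425, -0.1299, 0.1988]
ee_rot: [-0.5, 0.5, -0.499, 0.501]
ft_force: [0.1, 0.5, -0.3]
grip_width: 0.902
```

```bash
python3 - <<'E'
from h import *
o,c,P=wristcloud(); print(o["position"],o["ee_rot"],o["ft_force"]);report(c,P,"w7",("yellow","red","blue"))
E
```

```text
[ 0.64246812 -0.12986265  0.19875168] [-0.5004865   0.49953109 -0.49900235  0.50097765] [ 0.0988534   0.50539947 -0.34890989]
yellow [283. 232.] 116 ctr 0.6477 -0.1458 r 0.0123 z 0.1038
red [92. 36.] 5685 ctr 0.4699 0.0134 r 0.0409 z 0.0076
red [183. 159.] 1229 ctr 0.5483 -0.1028 r 0.0190 z 0.0243
red [274. 190.] 776 ctr 0.6439 -0.1346 r 0.0249 z 0.0738
red [299. 291.] 3783 ctr 0.6692 -0.2491 r 0.0357 z 0.0448
blue [278. 175.] 980 ctr 0.6446 -0.1318 r 0.0309 z 0.0438
blue [108. 287.] 4020 ctr 0.5014 -0.2054 r 0.1269 z 0.0075
```

>>> {"op": "send_rows", "data": {
  "motion": [
    [90,0.002,0.01,0.002,0,0,0],
    [90,0.002,0.03,0.002,0,0,0],
    [90,0.002,0.05,0.002,0,0,0],
    [90,0.002,0.07,0.002,0,0,0],
    [90,0.002,0.09,0.002,0,0,0],
    [90,0.002,0.105,0.002,0,0,0],
    [90,0.002,0.113,0.002,0,0,0],
    [90,0.002,0.118,0.002,0,0,0],
    [90,0.002,0.118,0.002,0,0,0],
    [90,0.002,0.118,0.002,0,0,0]
  ]
}}

```text
clock: 11.93
position: [0.6448, -0.1342, 0.0814]
ee_rot: [-0.5, 0.5, -0.5, 0.5]
ft_force: [0.2, 0.3, 0.1]
grip_width: 0.9
```

```bash
python3 - <<'E'
from h import *
o,c,P=wristcloud(); print(o["position"],o["ee_rot"],o["ft_force"]);report(c,P,"w8",())
E
```

```text
[ 0.6447505  -0.13416542  0.08137248] [-0.49990578  0.49971305 -0.50014237  0.50023864] [0.18227131 0.32856862 0.14539134]
```

View pics/w8.png

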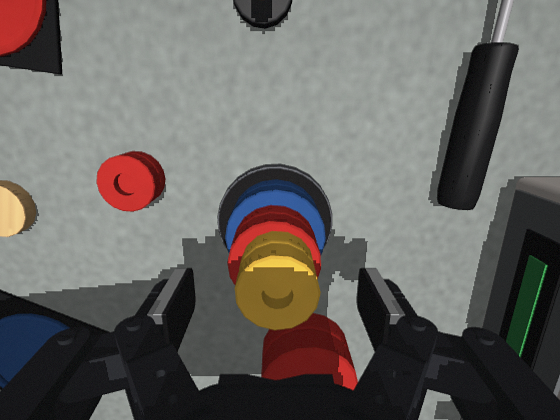

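The yellow ring at (278,290) is centred between the pads. Lowering 4 mm and closing gradually.

>>> {"op": "send_rows", "data": {
  "motion": [
    [90,-0.001,0.002,0,0,0,0],
    [80,-0.001,0.004,0,0,0,0],
    [70,-0.001,0.004,0,0,0,0],
    [60,-0.001,0.004,0,0,0,0],
    [54,-0.001,0.004,0,0,0,0],
    [48,-0.001,0.004,0,0,0,0],
    [43,-0.001,0.004,0,0,0,0],
    [38,-0.001,0.004,0,0,0,0],
    [25,-0.001,0.004,0,0,0,0],
    [25,-0.001,0.004,0,0,0,0]
  ],
  "squeeze": 35
}}

```text
clock: 12.82
position: [0.6446, -0.1334, 0.0772]
ee_rot: [0.5, -0.5, 0.5, -0.5]
ft_force: [-1.2, -0.1, 4.0]
grip_width: 0.435
```

>>> {"op": "send_rows", "data": {
  "motion": [
    [25,0,0,0,0,0,0],
    [25,0,0,0,0,0,0],
    [25,0,-0.002,0,0,0,0],
    [25,0,-0.007,0,0,0,0],
    [25,0,-0.017,0,0,0,0],
    [25,0,-0.03,0,0,0,0],
    [25,0,-0.042,0,0,0,0],
    [25,0,-0.05,0,0,0,0],
    [25,0,-0.05,0,0,0,0],
    [25,0,-0.05,0,0,0,0]
  ]
}}

```text
clock: 13.65
position: [0.6447, -0.1335, 0.1276]
ee_rot: [0.5, -0.5, 0.5, -0.5]
ft_force: [0.4, -0.3, -1.3]
grip_width: 0.435
```

```bash
python3 - <<'E'
from h import *
from workcell import *
print(get_obs()["position"],get_obs()["ft_force"])
c=camera("side")
cv2.imwrite("pics/s9.png",cv2.resize(c["pixels"][60:240,180:420,::-1],None,fx=3,fy=3))
E
```

```text
[ 0.64468517 -0.13348391  0.12760943] [ 0.36664064 -0.29146174 -1.27289257]
```

View pics/s9.png

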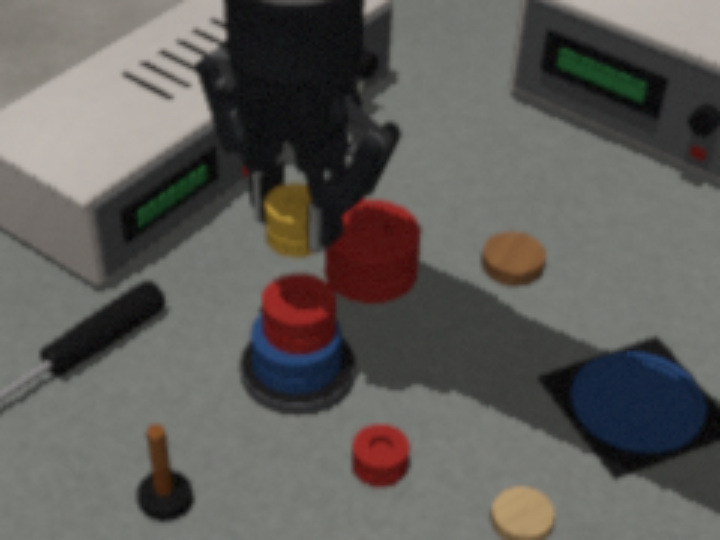

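The yellow ring is held level at (292,218) and the red spacer stayed. Moving to the yellow nest at (0.4617, 0.2608).

>>> {"op": "send_rows", "data": {
  "motion": [
    [25,-0.009,0,-0.004,0,0,0],
    [25,-0.027,0,-0.012,0,0,0],
    [25,-0.054,0,-0.025,0,0,0],
    [25,-0.083,0,-0.038,0,0,0],
    [25,-0.112,0,-0.052,0,0,0],
    [25,-0.141,0,-0.065,0,0,0],
    [25,-0.17,0,-0.079,0,0,0],
    [25,-0.199,0,-0.092,0,0,0],
    [25,-0.228,0,-0.106,0,0,0],
    [25,-0.255,0,-0.118,0,0,0]
  ]
}}

```text
clock: 14.53
position: [0.5243, 0.1237, 0.1262]
ee_rot: [0.501, -0.5, 0.5, -0.5]
ft_force: [0.2, 0.4, -1.3]
grip_width: 0.433
```

>>> {"op": "send_rows", "data": {
  "motion": [
    [25,-0.027,0,-0.012,0,0,0],
    [25,-0.054,0,-0.025,0,0,0],
    [25,-0.08,0,-0.037,0,0,0],
    [25,-0.105,0,-0.049,0,0,0],
    [25,-0.125,0,-0.058,0,0,0],
    [25,-0.135,0,-0.063,0,0,0],
    [25,-0.139,0,-0.065,0,0,0],
    [25,-0.139,0,-0.065,0,0,0],
    [25,-0.139,0,-0.065,0,0,0],
    [25,-0.139,0,-0.065,0,0,0]
  ]
}}

```text
clock: 15.37
position: [0.4621, 0.259, 0.1265]
ee_rot: [0.5, -0.5, 0.501, -0.499]
ft_force: [0.2, -0.5, -1.5]
grip_width: 0.431
```

>>> {"op": "send_rows", "data": {
  "motion": [
    [25,0,0.006,0,0,0,0],
    [25,-0.001,0.02,0,0,0,0],
    [25,-0.001,0.036,0,0,0,0],
    [25,-0.001,0.052,0,0,0,0],
    [25,-0.001,0.068,0,0,0,0],
    [25,-0.001,0.083,0,0,0,0],
    [25,-0.001,0.096,0,0,0,0],
    [25,-0.001,0.106,0,0,0,0],
    [25,-0.001,0.11,0,0,0,0],
    [25,-0.001,0.11,0,0,0,0]
  ]
}}

```text
clock: 16.2
position: [0.461, 0.2612, 0.0159]
ee_rot: [0.5, -0.5, 0.5, -0.499]
ft_force: [-0.6, -0.7, -0.6]
grip_width: 0.431
```

```bash
python3 - <<'E'
from h import *
o,c,P=wristcloud(); print(o["position"],o["ft_force"]);cv2.imwrite("pics/w10.png",c["pixels"][:,:,::-1])
E
```

```text
[0.46101117 0.2612168  0.01588811] [-0.63438889 -0.66216398 -0.6350709 ]
```

View pics/w10.png

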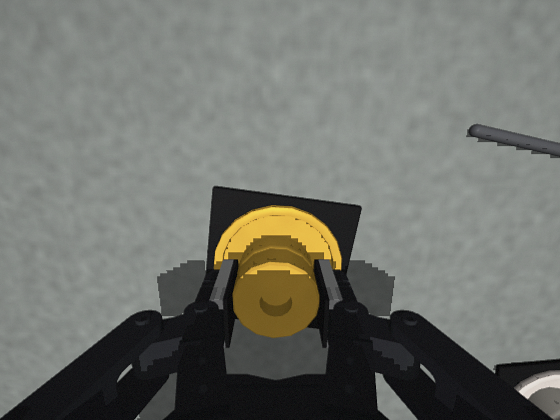

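The ring at (277,300) is centred over the yellow nest. Creeping down.

>>> {"op": "send_rows", "data": {
  "motion": [
    [25,0,0.001,0,0,0,0],
    [25,0,0.002,0,0,0,0],
    [25,0,0.003,0,0,0,0],
    [25,0,0.004,0,0,0,0],
    [25,0,0.005,0,0,0,0],
    [25,0,0.006,0,0,0,0],
    [25,0,0.006,0,0,0,0],
    [25,0,0.006,0,0,0,0]
  ]
}}

```text
clock: 16.92
position: [0.4613, 0.2616, 0.0108]
ee_rot: [0.5, -0.5, 0.5, -0.5]
ft_force: [0.1, -0.0, -0.8]
grip_width: 0.43
```

>>> {"op": "send_rows", "data": {
  "motion": [
    [25,0,0.0005,0,0,0,0],
    [25,0,0.0007,0,0,0,0],
    [25,0,0.0007,0,0,0,0],
    [25,0,0.0007,0,0,0,0]
  ]
}}

```text
clock: 17.25
position: [0.4613, 0.2616, 0.0101]
ee_rot: [0.5, -0.5, 0.5, -0.5]
ft_force: [-0.6, -0.2, -0.5]
grip_width: 0.435
```

>>> {"op": "send_rows", "data": {
  "motion": [
    [25,0,0.0005,0,0,0,0],
    [25,0,0.001,0,0,0,0],
    [25,0,0.001,0,0,0,0],
    [25,0,0.001,0,0,0,0]
  ]
}}

```text
clock: 17.58
position: [0.4614, 0.2616, 0.0091]
ee_rot: [0.5, -0.5, 0.5, -0.5]
ft_force: [-0.3, -0.8, 0.0]
grip_width: 0.432
```

>>> {"op": "send_rows", "data": {
  "motion": [
    [25,0,0.0005,0,0,0,0],
    [25,0,0.0005,0,0,0,0],
    [25,0,0.0005,0,0,0,0]
  ]
}}

```text
clock: 17.83
position: [0.4614, 0.2616, 0.0091]
ee_rot: [0.5, -0.5, 0.5, -0.5]
ft_force: [-3.6, -2.0, 7.6]
grip_width: 0.434
```

Contact is at 7.6 N. Releasing and rising.

>>> {"op": "send_rows", "data": {
  "motion": [
    [46,0,0,0,0,0,0],
    [50,0,0,0,0,0,0],
    [56,0,0,0,0,0,0],
    [62,0,0,0,0,0,0],
    [68,0,0,0,0,0,0],
    [70,0,0,0,0,0,0],
    [70,0,-0.005,0,0,0,0],
    [70,0,-0.02,0,0,0,0],
    [70,0,-0.04,0,0,0,0],
    [70,0,-0.06,0,0,0,0]
  ]
}}

```text
clock: 18.67
position: [0.4609, 0.2616, 0.0693]
ee_rot: [0.5, -0.5, 0.5, -0.5]
ft_force: [0.8, 1.0, 0.1]
grip_width: 0.696
```

>>> {"op": "send_rows", "data": {
  "motion": [
    [80,0,-0.02,0,0,0,0],
    [90,0,-0.05,0,0,0,0],
    [100,0,-0.08,0,0,0,0],
    [100,0,-0.105,0,0,0,0],
    [100,0,-0.12,0,0,0,0],
    [100,0,-0.12,0,0,0,0],
    [100,0,-0.12,0,0,0,0]
  ]
}}

```text
clock: 19.25
position: [0.4617, 0.2618, 0.1894]
ee_rot: [-0.499, 0.5, -0.5, 0.501]
ft_force: [-0.8, -0.4, 0.1]
grip_width: 0.999
```

```bash
python3 - <<'E'
from h import *
from workcell import *
o,c,P=wristcloud(); print(o["position"],o["ee_rot"]);report(c,P,"w11",("yellow",))
c=camera("top");P=cloud(c);report(c,P,"t11",("red","yellow","blue"))
E
```

```text
[0.4616508  0.26177445 0.18939854] [-0.49947619  0.49964449 -0.50037713  0.5005014 ]
yellow [150. 267.] 776 ctr 0.4616 0.2623 r 0.0191 z 0.0342
red [385. 164.] 923 ctr 0.6672 -0.2477 r 0.0351 z 0.0435
red [335. 172.] 455 ctr 0.6425 -0.1335 r 0.0244 z 0.0723
red [320. 222.] 221 ctr 0.5466 -0.1016 r 0.0178 z 0.0230
red [266. 259.] 1128 ctr 0.4705 0.0152 r 0.0400 z 0.0073
blue [326. 182.] 204 ctr 0.6418 -0.1298 r 0.0300 z 0.0423
blue [395. 269.] 1546 ctr 0.4430 -0.2579 r 0.0468 z 0.0071
```

View pics/w11.png

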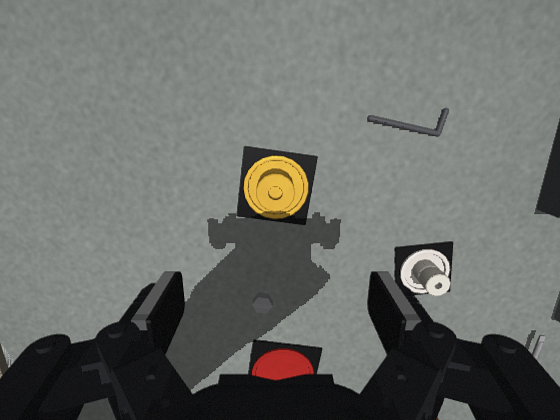

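The yellow ring sits in the yellow nest at (275,187), centred, and the plug is fine. Next the red spacer at (0.643, −0.134).

>>> {"op": "send_rows", "data": {
  "motion": [
    [100,0.01,0,0.005,0,0,0],
    [100,0.035,0,0.016,0,0,0],
    [100,0.067,0,0.031,0,0,0],
    [100,0.1,0,0.046,0,0,0],
    [100,0.133,0,0.061,0,0,0],
    [100,0.166,0,0.076,0,0,0],
    [100,0.2,0,0.091,0,0,0],
    [100,0.233,0,0.106,0,0,0],
    [100,0.266,0,0.121,0,0,0],
    [100,0.296,0,0.135,0,0,0]
  ]
}}

```text
clock: 20.18
position: [0.5963, -0.038, 0.1874]
ee_rot: [-0.5, 0.501, -0.5, 0.499]
ft_force: [-0.0, 0.6, 1.1]
grip_width: 1.007
```

>>> {"op": "send_rows", "data": {
  "motion": [
    [100,0.03,0,0.014,0,0,0],
    [100,0.06,0,0.028,0,0,0],
    [100,0.082,0,0.038,0,0,0],
    [100,0.095,0,0.044,0,0,0],
    [100,0.1,0,0.046,0,0,0],
    [100,0.1,0,0.046,0,0,0],
    [100,0.1,0,0.046,0,0,0],
    [100,0.1,0,0.046,0,0,0]
  ]
}}

```text
clock: 20.85
position: [0.6421, -0.1321, 0.1888]
ee_rot: [-0.5, 0.5, -0.499, 0.501]
ft_force: [0.6, -0.0, 0.4]
grip_width: 0.996
```

```bash
python3 - <<'E'
from h import *
o,c,P=wristcloud(); print(o["position"],o["ee_rot"],o["ft_force"]);report(c,P,"w12",("red","blue"))
E
```

```text
[ 0.64213528 -0.13214402  0.18876788] [-0.50046456  0.49951605 -0.49917444  0.50084311] [ 0.57318527 -0.0295974   0.36970167]
red [86. 33.] 5643 ctr 0.4698 0.0136 r 0.0409 z 0.0076
red [180. 158.] 1317 ctr 0.5485 -0.1028 r 0.0188 z 0.0243
red [278. 204.] 2775 ctr 0.6435 -0.1347 r 0.0252 z 0.0739
red [300. 294.] 4011 ctr 0.6694 -0.2484 r 0.0357 z 0.0448
blue [279. 175.] 1037 ctr 0.6444 -0.1319 r 0.0308 z 0.0439
blue [102. 288.] 3919 ctr 0.4998 -0.2056 r 0.1233 z 0.0074
```

>>> {"op": "send_rows", "data": {
  "motion": [
    [100,0,0.01,0.001,0,0,0],
    [100,0,0.03,0.001,0,0,0],
    [100,0,0.052,0.001,0,0,0],
    [100,0,0.074,0.001,0,0,0],
    [100,0,0.096,0.001,0,0,0],
    [100,0,0.115,0.001,0,0,0],
    [100,0,0.128,0.001,0,0,0],
    [100,0,0.135,0.001,0,0,0],
    [100,0,0.137,0.001,0,0,0],
    [100,0,0.137,0.001,0,0,0]
  ]
}}

```text
clock: 21.73
position: [0.6435, -0.1341, 0.0517]
ee_rot: [-0.5, 0.5, -0.5, 0.5]
ft_force: [-0.0, 0.1, 0.9]
grip_width: 1.001
```

```bash
python3 - <<'E'
from h import *
o,c,P=wristcloud(); print(o["position"],o["ee_rot"],o["ft_force"]);report(c,P,"w13",())
E
```

```text
[ 0.64348499 -0.13411488  0.05172784] [-0.50002359  0.49989266 -0.49995021  0.50013351] [-0.02767852  0.10124338  0.86850124]
```

View pics/w13.png

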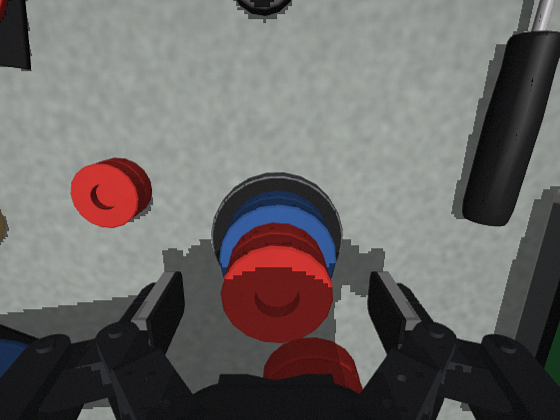

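The red spacer at (278,290) is centred between the pads. Lowering and closing.

>>> {"op": "send_rows", "data": {
  "motion": [
    [100,0,0.003,0,0,0,0],
    [90,0,0.005,0,0,0,0],
    [80,0,0.005,0,0,0,0],
    [72,0,0.005,0,0,0,0],
    [66,0,0.005,0,0,0,0],
    [62,0,0.005,0,0,0,0],
    [58,0,0.005,0,0,0,0],
    [54,0,0.005,0,0,0,0],
    [40,0,0.005,0,0,0,0],
    [40,0,0.005,0,0,0,0]
  ],
  "squeeze": 40
}}

```text
clock: 22.62
position: [0.6437, -0.1345, 0.0471]
ee_rot: [0.5, -0.5, 0.5, -0.5]
ft_force: [-0.4, -0.5, 5.6]
grip_width: 0.569
```

>>> {"op": "send_rows", "data": {
  "motion": [
    [40,0,0,0,0,0,0],
    [40,0,0,0,0,0,0],
    [40,0,-0.002,0,0,0,0],
    [40,0,-0.007,0,0,0,0],
    [40,0,-0.02,0,0,0,0],
    [40,0,-0.035,0,0,0,0],
    [40,0,-0.05,0,0,0,0],
    [40,0,-0.06,0,0,0,0],
    [40,0,-0.06,0,0,0,0],
    [40,0,-0.06,0,0,0,0]
  ]
}}

```text
clock: 23.45
position: [0.6436, -0.1344, 0.1072]
ee_rot: [0.5, -0.5, 0.5, -0.5]
ft_force: [-0.5, 0.0, -1.3]
grip_width: 0.573
```

```bash
python3 - <<'E'
from h import *
from workcell import *
print(get_obs()["position"],get_obs()["ft_force"])
c=camera("side")
cv2.imwrite("pics/s14.png",cv2.resize(c["pixels"][60:240,180:420,::-1],None,fx=3,fy=3))
E
```

```text
[ 0.64359982 -0.13444245  0.10720747] [-0.53863868  0.02021764 -1.27030784]
```

View pics/s14.png

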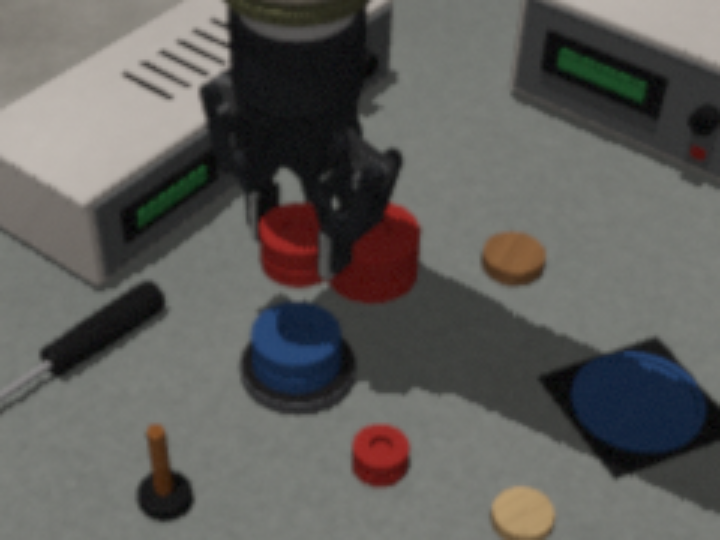

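The red spacer is held level at (295,245) and blue stayed. Moving to the red nest at (0.470, 0.015).

>>> {"op": "send_rows", "data": {
  "motion": [
    [40,-0.006,0,-0.007,0,0,0],
    [40,-0.02,0,-0.023,0,0,0],
    [40,-0.039,0,-0.045,0,0,0],
    [40,-0.058,0,-0.068,0,0,0],
    [40,-0.077,0,-0.09,0,0,0],
    [40,-0.096,0,-0.112,0,0,0],
    [40,-0.115,0,-0.134,0,0,0],
    [40,-0.132,0,-0.154,0,0,0],
    [40,-0.143,0,-0.167,0,0,0],
    [40,-0.149,0,-0.174,0,0,0]
  ]
}}

```text
clock: 24.33
position: [0.4668, 0.0162, 0.1058]
ee_rot: [0.501, -0.5, 0.499, -0.5]
ft_force: [1.2, -0.4, -0.9]
grip_width: 0.57
```

>>> {"op": "send_rows", "data": {
  "motion": [
    [40,0,0,0,0,0,0],
    [40,0,0,0,0,0,0],
    [40,0,0,0,0,0,0]
  ]
}}

```text
clock: 24.58
position: [0.47, 0.0138, 0.1065]
ee_rot: [0.5, -0.5, 0.5, -0.5]
ft_force: [0.8, -0.2, -1.7]
grip_width: 0.574
```

>>> {"op": "send_rows", "data": {
  "motion": [
    [40,0,0.006,0,0,0,0],
    [40,0,0.02,0,0,0,0],
    [40,0,0.036,0,0,0,0],
    [40,0,0.052,0,0,0,0],
    [40,0,0.066,0,0,0,0],
    [40,0,0.078,0,0,0,0],
    [40,0,0.087,0,0,0,0],
    [40,0,0.092,0,0,0,0],
    [40,0,0.092,0,0,0,0],
    [40,0,0.092,0,0,0,0]
  ]
}}

```text
clock: 25.42
position: [0.4696, 0.0147, 0.0147]
ee_rot: [-0.5, 0.5, -0.5, 0.5]
ft_force: [0.7, 0.6, 0.3]
grip_width: 0.571
```

```bash
python3 - <<'E'
from h import *
o,c,P=wristcloud(); print(o["position"],o["ft_force"]);cv2.imwrite("pics/w15.png",c["pixels"][:,:,::-1])
E
```

```text
[0.46960045 0.01465728 0.01473451] [0.73998641 0.62502283 0.3314165 ]
```

View pics/w15.png

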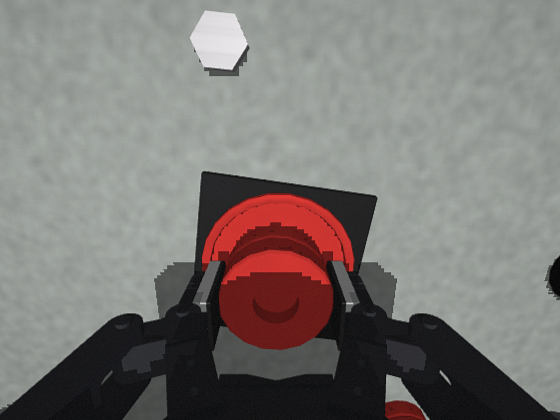

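The spacer at (277,300) is centred over the red nest. Creeping down.

>>> {"op": "send_rows", "data": {
  "motion": [
    [40,0,0.001,0,0,0,0],
    [40,0,0.002,0,0,0,0],
    [40,0,0.003,0,0,0,0],
    [40,0,0.004,0,0,0,0],
    [40,0,0.0045,0,0,0,0],
    [40,0,0.005,0,0,0,0],
    [40,0,0.005,0,0,0,0],
    [40,0,0.005,0,0,0,0]
  ]
}}

```text
clock: 26.13
position: [0.4694, 0.0146, 0.0096]
ee_rot: [0.5, -0.5, 0.5, -0.5]
ft_force: [0.5, -0.6, -1.1]
grip_width: 0.572
```

>>> {"op": "send_rows", "data": {
  "motion": [
    [40,0,0.0005,0,0,0,0],
    [40,0,0.0005,0,0,0,0],
    [40,0,0.0005,0,0,0,0]
  ]
}}

```text
clock: 26.38
position: [0.4694, 0.0146, 0.0091]
ee_rot: [0.5, -0.5, 0.5, -0.5]
ft_force: [-0.4, -0.0, -0.5]
grip_width: 0.569
```

>>> {"op": "send_rows", "data": {
  "motion": [
    [40,0,0.0005,0,0,0,0],
    [40,0,0.0005,0,0,0,0],
    [40,0,0.0005,0,0,0,0]
  ]
}}

```text
clock: 26.63
position: [0.4694, 0.0146, 0.009]
ee_rot: [0.5, -0.5, 0.5, -0.5]
ft_force: [-3.1, 0.3, 6.6]
grip_width: 0.574
```

Contact is at 6.6 N. Releasing.

>>> {"op": "send_rows", "data": {
  "motion": [
    [59,0,0,0,0,0,0],
    [63,0,0,0,0,0,0],
    [69,0,0,0,0,0,0],
    [76,0,0,0,0,0,0],
    [82,0,0,0,0,0,0],
    [85,0,0,0,0,0,0],
    [85,0,-0.005,0,0,0,0],
    [85,0,-0.02,0,0,0,0],
    [85,0,-0.04,0,0,0,0],
    [85,0,-0.06,0,0,0,0]
  ]
}}

```text
clock: 27.47
position: [0.469, 0.0148, 0.0694]
ee_rot: [-0.5, 0.5, -0.5, 0.5]
ft_force: [0.8, -0.4, 1.5]
grip_width: 0.855
```

>>> {"op": "send_rows", "data": {
  "motion": [
    [100,0,-0.02,0,0,0,0],
    [100,0,-0.05,0,0,0,0],
    [100,0,-0.08,0,0,0,0],
    [100,0,-0.105,0,0,0,0],
    [100,0,-0.12,0,0,0,0],
    [100,0,-0.12,0,0,0,0],
    [100,0,-0.12,0,0,0,0]
  ]
}}

```text
clock: 28.05
position: [0.4697, 0.0146, 0.1894]
ee_rot: [0.5, -0.499, 0.501, -0.5]
ft_force: [0.7, -1.1, 0.0]
grip_width: 0.999
```

```bash
python3 - <<'E'
from h import *
from workcell import *
o,c,P=wristcloud(); print(o["position"],o["ee_rot"]);report(c,P,"w16",("red",))
c=camera("top");P=cloud(c);report(c,P,"t16",("red","yellow","blue"))
E
```

```text
[0.46969575 0.01464486 0.18937654] [ 0.49967636 -0.49942687  0.50057027 -0.50032563]
red [276. 185.] 4491 ctr 0.4693 0.0141 r 0.0251 z 0.0359
red [344. 287.] 1017 ctr 0.5476 -0.1018 r 0.0188 z 0.0245
red [453. 410.] 546 ctr 0.6103 -0.1294 r 0.1623 z 0.0450
yellow [150. 266.] 778 ctr 0.4615 0.2629 r 0.0190 z 0.0340
red [385. 164.] 927 ctr 0.6673 -0.2478 r 0.0351 z 0.0435
red [320. 222.] 221 ctr 0.5463 -0.1017 r 0.0179 z 0.0228
blue [332. 176.] 696 ctr 0.6436 -0.1311 r 0.0305 z 0.0426
blue [395. 269.] 1547 ctr 0.4429 -0.2583 r 0.0469 z 0.0070
```

View pics/t16.png

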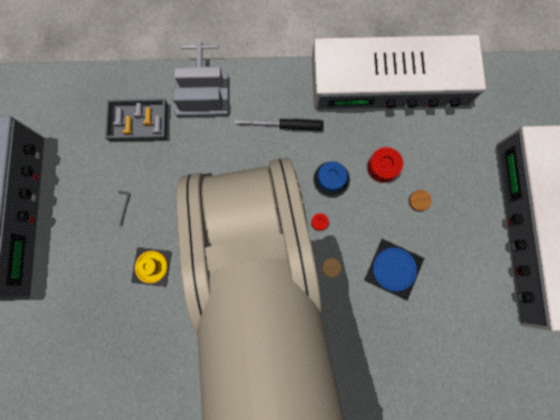

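The red spacer is in its nest, offset less than 1 mm. Blue is alone on the stand at (332,177), about (0.644, −0.1315). Going there.

>>> {"op": "send_rows", "data": {
  "motion": [
    [100,0.006,0,0.007,0,0,0],
    [100,0.02,0,0.023,0,0,0],
    [100,0.039,0,0.045,0,0,0],
    [100,0.058,0,0.068,0,0,0],
    [100,0.077,0,0.09,0,0,0],
    [100,0.096,0,0.112,0,0,0],
    [100,0.115,0,0.134,0,0,0],
    [100,0.132,0,0.154,0,0,0],
    [100,0.142,0,0.168,0,0,0],
    [100,0.146,0,0.174,0,0,0]
  ]
}}

```text
clock: 28.98
position: [0.6443, -0.1342, 0.1862]
ee_rot: [-0.5, 0.501, -0.5, 0.499]
ft_force: [-0.0, -0.9, -0.7]
grip_width: 1.002
```

>>> {"op": "send_rows", "data": {
  "motion": [
    [100,0,0,0,0,0,0],
    [100,0,0,0,0,0,0],
    [100,0,0,0,0,0,0],
    [100,0,0,0,0,0,0]
  ]
}}

```text
clock: 29.32
position: [0.6429, -0.1304, 0.1888]
ee_rot: [0.5, -0.5, 0.5, -0.5]
ft_force: [-0.5, -0.4, 0.2]
grip_width: 1.0
```

```bash
python3 - <<'E'
from h import *
o,c,P=wristcloud(); print(o["position"],o["ee_rot"],o["ft_force"]);report(c,P,"w17",("blue",))
# fingertip points near: find gripper points left/right, world z of lowest
T=P.reshape(-1,3); d=c["range_z"].ravel()
m=(d>0.02)&(d<0.25)&(T[:,2]>o["position"][2]-.02)&(T[:,2]<o["position"][2]+.1)
q=T[m]-o["position"]; print(len(q),np.percentile(q,[0,1,5,50,99],axis=0).round(4))
E
```

```text
[ 0.64286831 -0.13042621  0.18882328] [ 0.50032009 -0.49966646  0.49972808 -0.50028501] [-0.45019103 -0.38187792  0.22957753]
blue [277. 193.] 3456 ctr 0.6443 -0.1322 r 0.0311 z 0.0439
blue [101. 290.] 3847 ctr 0.5010 -0.2057 r 0.1247 z 0.0072
40928 [[-0.0745 -0.0136  0.0147]
 [-0.0708 -0.0096  0.0209]
 [-0.0655 -0.0067  0.0327]
 [ 0.0009  0.0108  0.0748]
 [ 0.0711  0.0181  0.094 ]]
```

View pics/w17.png

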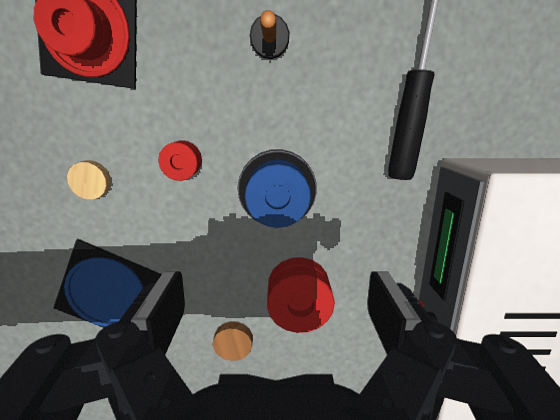

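The blue cap's top is at (277,195), world (0.6443, −0.1322). The large red spacer at (300,295) is well clear along y. Descending.

>>> {"op": "send_rows", "data": {
  "motion": [
    [100,0,0.01,0.001,0,0,0],
    [100,0,0.03,0.001,0,0,0],
    [100,0,0.052,0.001,0,0,0],
    [100,0,0.075,0.001,0,0,0],
    [100,0,0.098,0.001,0,0,0],
    [100,0,0.118,0.001,0,0,0],
    [100,0,0.135,0.001,0,0,0],
    [100,0,0.145,0.001,0,0,0],
    [100,0,0.15,0.001,0,0,0],
    [100,0,0.15,0.001,0,0,0]
  ]
}}

```text
clock: 30.2
position: [0.6437, -0.1312, 0.0376]
ee_rot: [-0.5, 0.5, -0.5, 0.5]
ft_force: [-0.0, 1.0, 0.5]
grip_width: 1.0
```

>>> {"op": "send_rows", "data": {
  "motion": [
    [100,0,0.005,0,0,0,0],
    [100,0,0.01,0,0,0,0],
    [100,0,0.015,0,0,0,0],
    [100,0,0.018,0,0,0,0],
    [100,0,0.018,0,0,0,0],
    [100,0,0.018,0,0,0,0]
  ]
}}

```text
clock: 30.7
position: [0.6443, -0.1314, 0.0206]
ee_rot: [-0.5, 0.5, -0.5, 0.5]
ft_force: [1.4, 0.1, 0.1]
grip_width: 0.998
```

```bash
python3 - <<'E'
from h import *
o,c,P=wristcloud(); print(o["position"],o["ee_rot"],o["ft_force"]);report(c,P,"w18",("blue",))
E
```

```text
[ 0.64434776 -0.13140224  0.02059244] [-0.50000725  0.50001109 -0.50000456  0.49997711] [1.40518382 0.05560009 0.07260704]
blue [276. 285.] 15442 ctr 0.6447 -0.1320 r 0.0310 z 0.0440
```

View pics/w18.png

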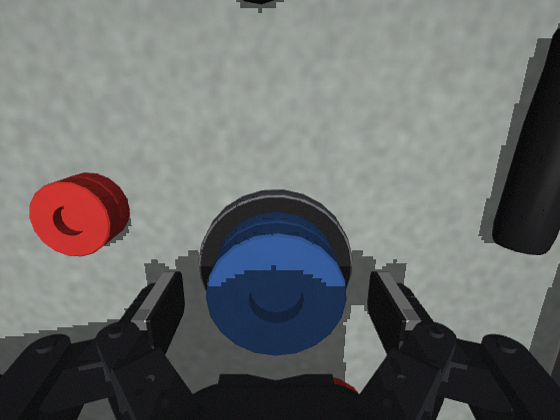

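The blue cap at (276,292) is centred between the pads. Lowering 5 mm and closing with a firmer squeeze.

>>> {"op": "send_rows", "data": {
  "motion": [
    [100,0,0.003,0,0,0,0],
    [95,0.001,0.005,0,0,0,0],
    [88,0.001,0.005,0,0,0,0],
    [82,0.001,0.005,0,0,0,0],
    [77,0.001,0.005,0,0,0,0],
    [74,0.001,0.005,0,0,0,0],
    [71,0.001,0.005,0,0,0,0],
    [68,0.001,0.005,0,0,0,0],
    [50,0.001,0.005,0,0,0,0],
    [50,0.001,0.005,0,0,0,0]
  ],
  "squeeze": 80
}}

```text
clock: 31.58
position: [0.6446, -0.1324, 0.0164]
ee_rot: [0.5, -0.5, 0.5, -0.5]
ft_force: [-2.7, 1.1, 5.7]
grip_width: 0.701
```

>>> {"op": "send_rows", "data": {
  "motion": [
    [50,0,0,0,0,0,0],
    [50,0,0,0,0,0,0],
    [50,0,-0.002,0,0,0,0],
    [50,0,-0.006,0,0,0,0],
    [50,0,-0.016,0,0,0,0],
    [50,0,-0.03,0,0,0,0],
    [50,0,-0.046,0,0,0,0],
    [50,0,-0.06,0,0,0,0],
    [50,0,-0.07,0,0,0,0],
    [50,0,-0.07,0,0,0,0]
  ]
}}

```text
clock: 32.42
position: [0.646, -0.1325, 0.0891]
ee_rot: [0.499, -0.499, 0.501, -0.501]
ft_force: [1.4, -0.3, -5.6]
grip_width: 0.698
```

>>> {"op": "send_rows", "data": {
  "motion": [
    [50,0,0,0,0,0,0],
    [50,0,0,0,0,0,0]
  ]
}}

```text
clock: 32.58
position: [0.6438, -0.1324, 0.0849]
ee_rot: [-0.5, 0.5, -0.5, 0.5]
ft_force: [-0.3, 0.0, -6.6]
grip_width: 0.698
```

```bash
python3 - <<'E'
from h import *
from workcell import *
print(get_obs()["position"],get_obs()["ft_force"])
c=camera("side")
cv2.imwrite("pics/s19.png",cv2.resize(c["pixels"][60:240,180:420,::-1],None,fx=3,fy=3))
E
```

```text
[ 0.64380313 -0.1324321   0.08488105] [-0.26188875  0.00844632 -6.58818455]
```

View pics/s19.png

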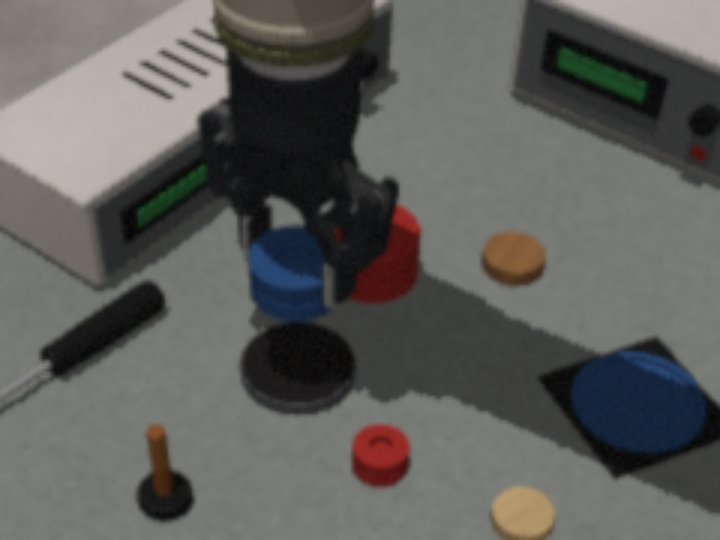

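The blue cap is held level at (290,270), with 6.6 N measured on the wrist. Moving to the blue nest at (0.443, −0.258).

>>> {"op": "send_rows", "data": {
  "motion": [
    [50,0.004,0,-0.006,0,0,0],
    [50,0.012,0,-0.02,0,0,0],
    [50,0.025,0,-0.04,0,0,0],
    [50,0.038,0,-0.062,0,0,0],
    [50,0.052,0,-0.084,0,0,0],
    [50,0.066,0,-0.106,0,0,0],
    [50,0.08,0,-0.128,0,0,0],
    [50,0.094,0,-0.15,0,0,0],
    [50,0.106,0,-0.17,0,0,0],
    [50,0.116,0,-0.186,0,0,0]
  ]
}}

```text
clock: 33.47
position: [0.4557, -0.2496, 0.085]
ee_rot: [-0.5, 0.501, -0.5, 0.499]
ft_force: [0.2, -0.8, -6.2]
grip_width: 0.702
```

>>> {"op": "send_rows", "data": {
  "motion": [
    [50,0.006,0,-0.009,0,0,0],
    [50,0.009,0,-0.014,0,0,0],
    [50,0.009,0,-0.015,0,0,0],
    [50,0.009,0,-0.015,0,0,0],
    [50,0.009,0,-0.015,0,0,0]
  ]
}}

```text
clock: 33.88
position: [0.4444, -0.2564, 0.0857]
ee_rot: [-0.5, 0.5, -0.5, 0.501]
ft_force: [0.6, -0.0, -6.1]
grip_width: 0.702
```

>>> {"op": "send_rows", "data": {
  "motion": [
    [50,0,0.005,0,0,0,0],
    [50,0.001,0.015,-0.001,0,0,0],
    [50,0.001,0.028,-0.001,0,0,0],
    [50,0.001,0.042,-0.001,0,0,0],
    [50,0.001,0.054,-0.001,0,0,0],
    [50,0.001,0.063,-0.001,0,0,0],
    [50,0.001,0.068,-0.001,0,0,0],
    [50,0.001,0.07,-0.001,0,0,0],
    [50,0.001,0.07,-0.001,0,0,0],
    [50,0.001,0.07,-0.001,0,0,0]
  ]
}}

```text
clock: 34.72
position: [0.4428, -0.2586, 0.016]
ee_rot: [0.5, -0.5, 0.5, -0.5]
ft_force: [0.5, 0.6, -5.4]
grip_width: 0.701
```

```bash
python3 - <<'E'
from h import *
o,c,P=wristcloud(); print(o["position"],o["ft_force"]);report(c,P,"w20",("blue",))
E
```

```text
[ 0.4427646  -0.25855293  0.01602915] [ 0.53326488  0.55803116 -5.40101649]
blue [276. 267.] 23316 ctr 0.4425 -0.2583 r 0.0313 z 0.0435
```

View pics/w20.png

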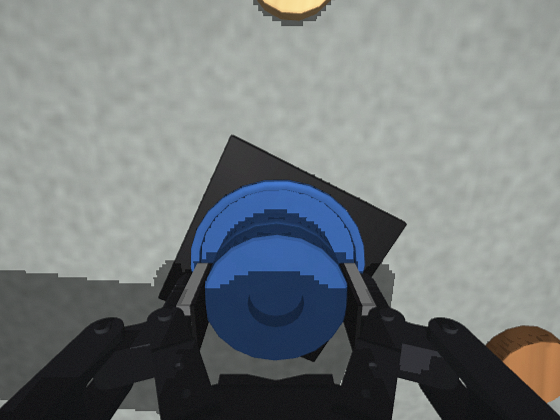

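The cap at (276,297) is centred over the blue nest. Creeping down about 7.5 mm.

>>> {"op": "send_rows", "data": {
  "motion": [
    [50,0,0.001,0,0,0,0],
    [50,0,0.002,0,0,0,0],
    [50,0,0.003,0,0,0,0],
    [50,0,0.004,0,0,0,0],
    [50,0,0.005,0,0,0,0],
    [50,0,0.006,0,0,0,0],
    [50,0,0.0065,0,0,0,0],
    [50,0,0.0065,0,0,0,0],
    [50,0,0.0065,0,0,0,0]
  ]
}}

```text
clock: 35.52
position: [0.4424, -0.2584, 0.0091]
ee_rot: [-0.5, 0.5, -0.5, 0.5]
ft_force: [-0.5, -0.5, -5.9]
grip_width: 0.699
```

>>> {"op": "send_rows", "data": {
  "motion": [
    [50,0,0.0005,0,0,0,0],
    [50,0,0.0005,0,0,0,0],
    [50,0,0.0005,0,0,0,0]
  ]
}}

```text
clock: 35.77
position: [0.4423, -0.2584, 0.0086]
ee_rot: [0.5, -0.5, 0.5, -0.5]
ft_force: [-0.0, -0.2, -5.4]
grip_width: 0.696
```

>>> {"op": "send_rows", "data": {
  "motion": [
    [50,0,0.0005,0,0,0,0],
    [50,0,0.0005,0,0,0,0],
    [50,0,0.0005,0,0,0,0]
  ]
}}

```text
clock: 36.02
position: [0.4424, -0.2584, 0.0084]
ee_rot: [0.5, -0.5, 0.5, -0.5]
ft_force: [-2.7, 0.4, 1.0]
grip_width: 0.694
```

The floor now carries the weight (reading went from −5.4 to +1 N). Releasing and rising.

>>> {"op": "send_rows", "data": {
  "motion": [
    [71,0,0,0,0,0,0],
    [75,0,0,0,0,0,0],
    [80,0,0,0,0,0,0],
    [86,0,0,0,0,0,0],
    [92,0,0,0,0,0,0],
    [97,0,0,0,0,0,0],
    [98,0,-0.004,0,0,0,0],
    [98,0,-0.015,0,0,0,0],
    [98,0,-0.035,0,0,0,0],
    [98,0,-0.055,0,0,0,0]
  ]
}}

```text
clock: 36.85
position: [0.4422, -0.2581, 0.0643]
ee_rot: [-0.5, 0.5, -0.5, 0.5]
ft_force: [0.7, -0.9, 0.2]
grip_width: 0.976
```

>>> {"op": "send_rows", "data": {
  "motion": [
    [98,0,-0.02,0,0,0,0],
    [98,0,-0.05,0,0,0,0],
    [98,0,-0.08,0,0,0,0],
    [98,0,-0.11,0,0,0,0],
    [98,0,-0.135,0,0,0,0],
    [98,0,-0.15,0,0,0,0],
    [98,0,-0.15,0,0,0,0],
    [98,0,-0.15,0,0,0,0]
  ]
}}

```text
clock: 37.52
position: [0.4427, -0.2585, 0.2145]
ee_rot: [0.5, -0.499, 0.501, -0.5]
ft_force: [-0.2, 0.0, -1.4]
grip_width: 0.978
```

```bash
python3 - <<'E'
from h import *
from workcell import *
o,c,P=wristcloud(); print(o["position"],o["ft_force"]);report(c,P,"w21",("blue",))
c=camera("side");P=cloud(c);report(c,P,"s21",("red","blue","white"))
c=camera("top");P=cloud(c);report(c,P,"t21",("red","yellow","blue","white"))
for u,v in((268,183),):
    q=P[v-20:v+20,u-15:u+15].reshape(-1,3);q=q[q[:,2]>.05];print("tube",q.mean(0))
E
```

```text
[ 0.44272553 -0.25845128  0.21454093] [-0.1773658   0.03414559 -1.4008194 ]
blue [276. 179.] 5174 ctr 0.4423 -0.2581 r 0.0309 z 0.0359
white [382.  45.] 844 ctr 0.6103 -0.4901 r 0.2583 z 0.1059
white [231.  86.] 5087 ctr 0.8723 -0.2782 r 0.1875 z 0.0862
white [404.  54.] 138 ctr 0.5629 -0.4497 r 0.1962 z 0.1061
white [505.  85.] 3151 ctr 0.4222 -0.5038 r 0.2419 z 0.1058
white [425.  79.] 407 ctr 0.5265 -0.5307 r 0.0570 z 0.1057
white [ 78. 113.] 172 ctr 2.2714 -0.3870 r 0.0723 z -0.7443
white [113. 155.] 117 ctr 1.8459 -0.3035 r 0.0736 z -0.7462
white [ 52. 176.] 394 ctr 1.4797 0.0135 r 0.5395 z -0.7449
white [175. 279.] 502 ctr 0.6302 0.1652 r 0.0131 z 0.0406
white [528. 385.] 1864 ctr 0.0927 -0.0435 r 0.0712 z 0.0124
red [304. 143.] 868 ctr 0.6679 -0.2473 r 0.0348 z 0.0430
red [306. 211.] 300 ctr 0.5470 -0.1005 r 0.0182 z 0.0228
red [301. 275.] 1473 ctr 0.4696 0.0151 r 0.0255 z 0.0344
blue [393. 193.] 1265 ctr 0.4432 -0.2577 r 0.0321 z 0.0341
white [242. 173.] 118264 ctr 0.7623 0.0277 r 0.5147 z 0.0867
white [540. 144.] 1664 ctr 0.6066 -0.4066 r 0.2078 z 0.1070
white [197. 188.] 457 ctr 0.6300 0.1651 r 0.0132 z 0.0402
white [551. 219.] 200 ctr 0.4604 -0.2113 r 0.0164 z 0.5956
white [550. 304.] 478 ctr 0.4064 -0.1944 r 0.0097 z 0.6130
white [394. 308.] 530 ctr 0.3643 -0.2466 r 0.0436 z 0.0007
white [473. 364.] 4365 ctr 0.2642 -0.3833 r 0.1343 z 0.0006
white [556. 371.] 757 ctr 0.3412 -0.1749 r 0.0101 z 0.6254
white [392. 333.] 106 ctr 0.3152 -0.2439 r 0.0273 z 0.0002
yellow [150. 266.] 782 ctr 0.4615 0.2624 r 0.0190 z 0.0342
red [385. 164.] 924 ctr 0.6678 -0.2475 r 0.0347 z 0.0437
red [320. 222.] 223 ctr 0.5469 -0.1017 r 0.0180 z 0.0230
red [266. 259.] 1125 ctr 0.4691 0.0152 r 0.0249 z 0.0343
blue [394. 269.] 1543 ctr 0.4423 -0.2568 r 0.0311 z 0.0342
tube [0.63513805 0.00907163 0.06628807]
```

View pics/t21.png

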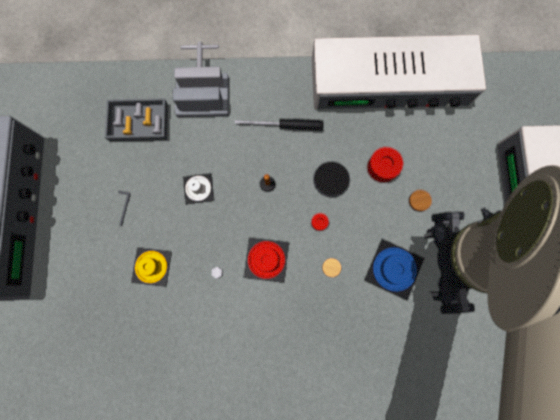

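View pics/s21.png

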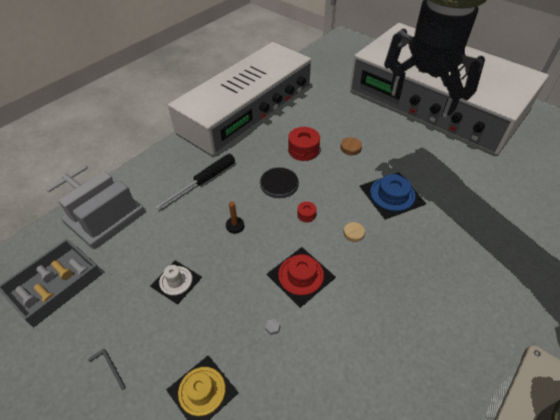

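Both views show the four parts upright in their own nests: white (198,188), yellow (150,266), red (266,259) and blue (394,269). Their tops are at about 40 mm (white) and 34 mm (the others), so they sit on the floors. The stand is empty, the tube has not moved, and the gripper is clear. Handing in.

```bash
python3 - <<'E'
from workcell import *
print(hand_in())
E
```

```text
the job is handed in; nothing more can be done
None
```

I took the stack apart in the order asked (white, yellow, red, blue). Each part was lowered until the wrist force showed it touching the nest floor, and only then released. The job was handed in at about 38 s of the 128 s allowed.

- **Placement:** in the last top and side pictures all four parts stand upright in their own nests. Each is within about 2 mm of the nest centre, against a 10 mm gap all round. Measured tops are about 40 mm (white) and 34 mm (the rest), as expected on the nest floors.
- **Tube and look-alikes:** the tube still stands at its starting position, within measurement error. The large and small red look-alikes were not touched.
- **Forces and faults:** the largest wrist force I saw was about 9 N. No check failed. Early on, the first descent drifted about 5 mm sideways, and I corrected it before gripping the plug.

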